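Corner-load check of a bench scale: trace the test rib

TASK

Check that the bench scale gives evenly all round: run the fingertips along the raised C-shaped rib on its pan, from the green end round to the red end, pressing every coloured tile in order. Press lightly, so that the pan gives a few millimetres at each tile but never goes down to its stop, then come away so that it springs back up. Leave the brass weight standing on the pan, and do not disturb the cup, tub or spoon.

Things in the scene. Friction and masses are not known exactly. Their poses are not given: they have to be found in the camera images.
- mark0: Green end tile of the raised rib, number 0 of 0 to 6 counted from the green end to the red end; 45 mm long along the path, 14 mm wide, its top 8 mm above the pan. Origin: middle of its flat top face, on the rib's centre line. x axis: along the rib towards the red end, y: level, towards the pan's centre, z: up.
- mark1: Yellow tile of the raised rib, number 1 of 0 to 6 counted from the green end to the red end; 45 mm long along the path, 14 mm wide, its top 8 mm above the pan. Origin: middle of its flat top face, on the rib's centre line. x axis: along the rib towards the red end, y: level, towards the pan's centre, z: up.
- mark2: Blue tile of the raised rib, number 2 of 0 to 6 counted from the green end to the red end; 45 mm long along the path, 14 mm wide, its top 8 mm above the pan. Origin: middle of its flat top face, on the rib's centre line. x axis: along the rib towards the red end, y: level, towards the pan's centre, z: up.
- mark3: Yellow tile of the raised rib, number 3 of 0 to 6 counted from the green end to the red end; 45 mm long along the path, 14 mm wide, its top 8 mm above the pan. Origin: middle of its flat top face, on the rib's centre line. x axis: along the rib towards the red end, y: level, towards the pan's centre, z: up.
- mark4: Blue tile of the raised rib, number 4 of 0 to 6 counted from the green end to the red end; 45 mm long along the path, 14 mm wide, its top 8 mm above the pan. Origin: middle of its flat top face, on the rib's centre line. x axis: along the rib towards the red end, y: level, towards the pan's centre, z: up.
- mark5: Yellow tile of the raised rib, number 5 of 0 to 6 counted from the green end to the red end; 45 mm long along the path, 14 mm wide, its top 8 mm above the pan. Origin: middle of its flat top face, on the rib's centre line. x axis: along the rib towards the red end, y: level, towards the pan's centre, z: up.
- mark6: Red end tile of the raised rib, number 6 of 0 to 6 counted from the green end to the red end; 45 mm long along the path, 14 mm wide, its top 8 mm above the pan. Origin: middle of its flat top face, on the rib's centre line. x axis: along the rib towards the red end, y: level, towards the pan's centre, z: up.
- pan_centre (a point): Centre of the upper face of the scale's round metal pan (200 mm across, 5 mm thick, 72 mm above the bench when free). The raised rib is a C, an arc of 240 degrees with 75 mm radius about this point; the seven tiles follow one another without gaps, tops flush, and the red end lies 240 degrees anticlockwise (seen from above) from the green end. The point's axes turn with the pan: +x points to the middle of the rib, -x to its open gap.
- pan (a joint): How far the pan is pressed down: 0 free, up to 0.010 m at its hard stop. The pan moves straight down on a spring wherever it is pressed and does not turn or tilt: about 1 N starts it, then 0.6 N more per mm (about 3.5 N at 4 mm), and it rises again when released.
- scale: White bench scale, fixed to the bench, housing 290 x 240 mm, 55 mm high; x and y axes along its sides, the display at its -x end. Origin on the bench, 15 mm towards the display from below the pan's centre.
- weight: Loose brass calibration weight, 36 mm across, 44 mm tall, 200 g, standing on the pan near its centre, inside the C. Origin at the middle of its underside.
- cup: Loose open steel cup, 64 mm across, 65 mm tall, on the bench at one side of the scale. Origin at the middle of its underside.
- tub: Loose white tub with blue lid, 64 mm across, 70 mm tall, on the bench at the other side of the scale. Origin at the middle of its underside.
- spoon: Loose steel spoon, 160 mm long, lying on the bench on the side of the scale away from the robot. Its x axis runs along the handle towards the bowl.
Mind the look-alikes: they are no part of the job. Of the things that look like the weight, the largest one is meant.

How it is judged:
By the outcome, as a careful person would: the job done as asked, in the order asked, and still so for the second after the job is handed in, with the robot touching nothing.
It also fails if it takes over 51 s, if anything falls off the work surface, if the arm or the gripper's body presses on something with over 40 N, if the wrist force passes 120 N, or if a joint passes its speed limit or range.

ROBOT

A 6-joint arm with a two-finger parallel gripper is mounted at the origin on the work surface. World frame = base frame: x ahead of the robot, y to its left, z up, the work surface at z = 0. Lengths are in mm, angles in rad, forces in N, time in s.
With the tool pointing down it reaches from about 300 to 850 mm from the base axis. Payload 5.4 kg.
Tool frame: the origin (TCP) lies at the very end of the fingers, on their centre line; the grasp point (between the pads) lies 19 mm behind it (arm.tcp_to_grasp is the distance from the TCP to the grasp point, in mm); z points along the fingers, y is the line along which they close (so a half turn about z gives the same grasp; the last joint's range is limited). The gripper opens to 85 mm and grips with 20 to 120 N. Pads are 22 mm wide; open, the fingers measure 114 mm over their backs; the gripper's body (76 mm by 85 mm) begins 54 mm behind the grasp point. The pads swing forward as they close: fully open they stand 13 mm farther back than shut.
Start: joints at [1.124, 0.158, 1.597, -0, 1.386, -0.21], TCP at [134.902, 558.934, 231.299] pointing down, gripper open.
Joint ranges: [-2.91, 2.91], [-0.94, 2.29], [0.18, 2.7], [-1.29, 4.43], [0.17, 2.64], [-3, 3]. Speed limits (rad/s): [2.57, 2.57, 3.14, 3.14, 3.14, 3.14].

INTERFACE

Orientations are given as a unit quaternion [w, x, y, z].
In Python, from workcell import arm gives the robot as it stands.
- The arm moves only by the tool servo_tool, never from a script. Its argument "deltas" is a list of rows, each a list of 4 numbers: the shift along the world's x, y, z in m, then the turn about the world's z in degrees. A call has 1 to 8 rows; each row is the pose to reach, as a shift and turn from the pose commanded when the call began; what a row does not reach only later rows make up. A row lasts 1/8 s, in which the tool goes at most 62.5 mm and 10.7 degrees, less where a joint would pass 70% of its speed; a pose out of reach is approached as far as the arm can. A call with a gripper value outside its range is refused whole. "claw" is the opening, from 0 (shut) to 1 (fully open), set as the call begins (left out, the last holds). The fingers move at their own pace and stop on an object; the grip force is fixed at half the most. Time passes only in rows, so rows that repeat a pose let the fingers close. It gives the time, the measured TCP pose, the force, the opening and the grip force at its end, in the units of the state.
- arm.get_obs(): the state, without advancing time (a new reading comes with each control period).
- arm.get_image(name): name is "scene" or "top"; returns a dict with "color" (420x560x3 uint8, red, green, blue), "fx", "fy", "cx", "cy" (pixels), "world_from_camera" (4x4, takes a point from camera to world coordinates). Camera axes: x right, y down, z forward; pixel columns grow to the right and rows downward; lengths in mm; the calibration is good to about 2 mm. A picture is of the moment at which its call begins. There is no depth.
- arm.job_done(): hands the job in; it is judged then, once.
The state is a dict: "clock": time; "joint_pos": joint angles; "dq": joint speeds; "joint_torque": joint torques, N m; "ee_pos": TCP position; "tcp_rot": TCP orientation; "force": force on the tool from outside, world axes, zero at the start; "moment": the same for the moment, N m; "grip_width": opening from 0.0 (shut) to 1.0 (fully open); "gripper_force": force on a finger pad.
Only numpy, scipy, OpenCV 4.12 (cv2) and the standard library are available. Lean on these libraries where they do the work, as an engineer would, in place of code of your own. Each camera call takes 0.05 s, during which the arm holds its last target. There are 200 camera calls.

## Working session

There is one attempt and no reset: what is moved stays moved. The work goes in short steps, Python scripts to look and compute and a tool call to move; the robot and the scene stay as the last step left them, time stands still between calls to the robot, and variables do not carry over. Pictures are saved under pics/ and viewed, at most 10 in all, crops included, and the job is handed in when it is done.

Besides the shell and the picture viewer there is one more tool, called after "Emit:" as name([rows], argument=value, ...), one row to a line, values as JSON. servo_tool: Moves the arm, as the interface text tells. Its arguments: {"type":"object","properties":{"deltas":{"type":"array"},"claw":{"type":"number"}},"required":["deltas"]}

```bash
mkdir -p pics; ls; python3 - <<'E'
from workcell import arm
import cv2,pickle
d={n:arm.get_image(n) for n in("scene","top")}
pickle.dump(d,open("im0.pkl","wb"))
for n in d: cv2.imwrite(f"pics/{n}0.png",d[n]["color"][:,:,::-1]); print(n,d[n]["fx"],d[n]["cx"],d[n]["cy"],d[n]["world_from_camera"].round(3).tolist())
o=arm.get_obs(); print(o)
E
```

```text
pics
scene 494.51402499359193 282.62221229416497 207.6064541408206 [[-0.647, 0.373, -0.664, 1242.072], [0.762, 0.335, -0.554, 587.889], [0.016, -0.865, -0.502, 571.294], [0.0, 0.0, 0.0, 1.0]]
top 545.5322533383766 271.84767291286306 215.95474515005264 [[0.005, -0.982, 0.19, 393.333], [-1.0, -0.002, 0.017, 49.037], [-0.017, -0.19, -0.982, 1234.556], [0.0, 0.0, 0.0, 1.0]]
{'clock': 0.1, 'joint_pos': array([ 1.12388780e+00,  1.58995164e-01,  1.59809634e+00, -3.52905284e-05,
        1.38618763e+00, -2.10091620e-01]), 'dq': array([ 0.00119145, -0.00172268, -0.00236487,  0.00145078, -0.00216768,
        0.00157063]), 'joint_torque': array([-4.38636780e-04, -3.96994257e+01, -3.32334244e+01, -2.85101323e-04,
        4.32442379e-03, -3.22650953e-05]), 'ee_pos': array([134.69071612, 558.45236856, 230.4152091 ]), 'tcp_rot': array([-2.55633185e-04,  1.18128683e-01,  9.92997937e-01, -8.03742930e-04]), 'force': array([-0.65813958, -1.06800524, -0.28406768]), 'moment': array([0.00124065, 0.02460265, 0.00678208]), 'gripper_force': 0.0, 'grip_width': 0.999752150548426}
```

View pics/scene0.png

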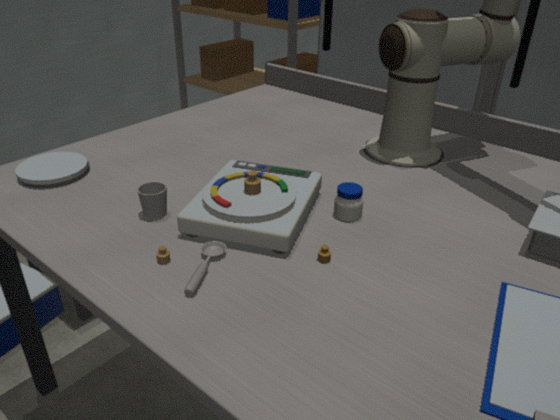

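View pics/top0.png

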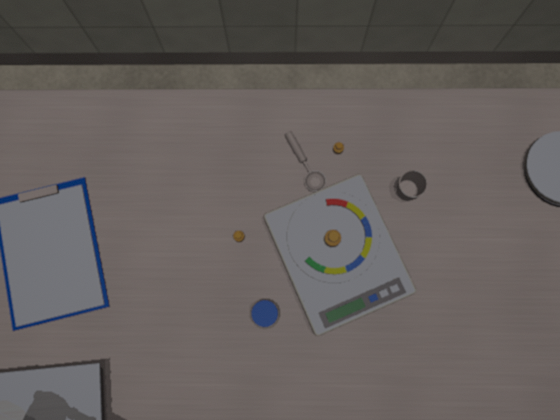

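The scene view shows the scale with the C-shaped rib: green end (285,185), red end (222,201), weight on the pan at (252,183). The top view has the same: green (315,265), red (337,203), and the tub lid at (265,313).

Candidates for the weight (top view):
- (333,238), on the pan and the largest: this is the one meant.
- (339,148) and (239,236), small ones on the bench: look-alikes.

Candidates for the tiles:
- The arc around (330,238): chosen.
- Display green (345,310), its blue button (373,298) and the blue lid (265,313): not tiles.

```bash
cat > m.py <<'E'
import cv2,pickle,numpy as np
from scipy.optimize import least_squares
d=pickle.load(open("im0.pkl","rb"))
def ray(im,u,v,z):
    T=im["world_from_camera"]; r=T[:3,:3]@np.array([(u-im["cx"])/im["fx"],(v-im["cy"])/im["fy"],1]); o=T[:3,3]
    return (o+r*(z-o[2])/r[2])[:2]
def tiles(n,box,Z=79):
    im=d[n]; x0,y0,x1,y1=box
    h=cv2.cvtColor(im["color"],cv2.COLOR_RGB2HSV)
    R={"red":((0,130,50),(8,255,255)),"yel":((22,130,60),(34,255,255)),"green":((45,100,40),(80,255,255)),"blue":((100,100,40),(130,255,255))}
    out=[];allp=[]
    for k,(a,b) in R.items():
        m=cv2.inRange(h,a,b); mm=np.zeros_like(m); mm[y0:y1,x0:x1]=m[y0:y1,x0:x1]
        N,L,S,C=cv2.connectedComponentsWithStats(mm)
        for i in range(1,N):
            if S[i,4]>12:
                out.append((k,S[i,4],C[i].round(1),ray(im,*C[i],Z).round(1)))
                allp+=[ray(im,u,v,Z) for v,u in np.argwhere(L==i)]
    P=np.array(allp)
    f=least_squares(lambda p:np.hypot(*(P-p).T)-75,P.mean(0),loss="soft_l1")
    print(n,"centre",f.x.round(1),"rms",np.sqrt(np.mean((np.hypot(*(P-f.x).T)-75)**2)))
    for o in out:
        q=o[3]-f.x; print(o[0],o[1],o[2],o[3],"r",np.hypot(*q).round(1),"ang",np.degrees(np.arctan2(q[1],q[0])).round(1))
if __name__=="__main__":
    tiles("top",(295,190,385,280)); tiles("scene",(205,171,292,210))
    c=d["top"]["color"][180:290,280:400,::-1]; cv2.imwrite("pics/crop.png",cv2.resize(c,None,fx=5,fy=5,interpolation=cv2.INTER_CUBIC))
E
python3 m.py
```

```text
top centre [574.4 -61.8] rms 3.405024796741455
red 106 [336.3 202. ] [647.9 -69.7] r 73.9 ang -6.2
yel 107 [354.9 209.7] [ 631.  -109.5] r 74.0 ang -40.2
yel 102 [366.2 246.8] [ 550.6 -131.7] r 73.9 ang -108.8
yel 109 [334.8 270.2] [500.5 -64. ] r 74.0 ang -178.3
green 110 [315.1 264.8] [511.6 -22.6] r 74.0 ang 148.1
blue 108 [366.4 226.6] [ 594.2 -133.3] r 74.2 ang -74.5
blue 114 [354.5 263.4] [ 515. -106.] r 74.1 ang -143.3
scene centre [579.2 -58.9] rms 4.6546741576157755
red 79 [221.1 200.8] [652.6 -66.2] r 73.8 ang -5.6
yel 60 [235.1 175.3] [ 551.7 -127.5] r 73.9 ang -111.8
yel 64 [270.2 177.1] [505.9 -63.6] r 73.4 ang -176.4
yel 52 [213.8 190.7] [ 632.8 -109.2] r 73.5 ang -43.2
green 69 [282.3 185.3] [517.8 -18.4] r 73.6 ang 146.6
blue 21 [259.9 174.2] [510.5 -90.4] r 75.6 ang -155.4
blue 57 [219.6 181.3] [ 594.9 -131.6] r 74.3 ang -77.8
```

View pics/crop.png

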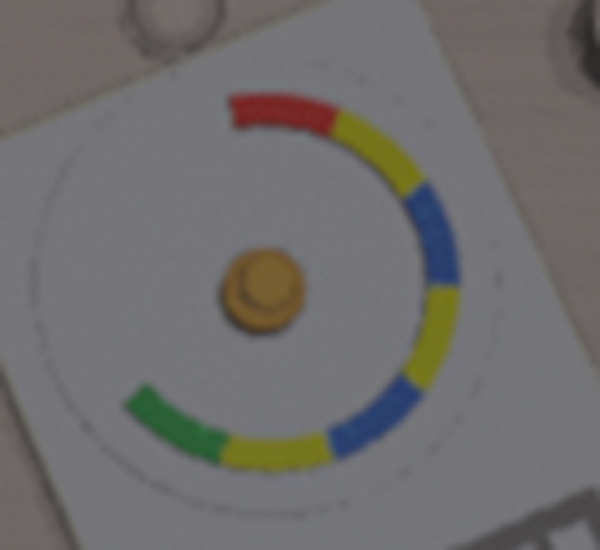

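The crop confirms the arc runs green → yellow → blue → yellow → blue → yellow → red, with the large weight near the centre. I'll shut the fingers and go above the green end.

Emit:
servo_tool([
  [0.025, -0.037, 0, 0],
  [0.053, -0.078, 0, 0],
  [0.081, -0.12, 0, 0],
  [0.109, -0.162, 0, 0],
  [0.137, -0.203, 0, 0],
  [0.165, -0.245, 0, 0],
  [0.19, -0.282, 0, 0],
  [0.21, -0.31, 0, 0],
], claw=0)

```text
clock: 1.1
ee_pos: [345.4, 247.3, 231.0]
tcp_rot: [-0.0, 0.119, 0.993, -0.0]
force: [0.5, 0.3, -0.3]
grip_width: -0.003
gripper_force: 0.0
```

Emit:
servo_tool([
  [0.025, -0.037, 0, 0],
  [0.053, -0.078, -0.01, 0],
  [0.081, -0.12, -0.03, 0],
  [0.109, -0.162, -0.05, 0],
  [0.137, -0.203, -0.07, 0],
  [0.165, -0.245, -0.09, 0],
  [0.175, -0.26, -0.105, 0],
  [0.175, -0.26, -0.105, 0],
])

```text
clock: 2.1
ee_pos: [519.0, -11.7, 124.6]
tcp_rot: [-0.002, 0.119, 0.993, 0.0]
force: [0.2, 0.4, 0.0]
grip_width: 0.002
gripper_force: 0.0
```

```bash
python3 - <<'E'
from workcell import arm
import cv2,pickle,numpy as np
d={n:arm.get_image(n) for n in("scene","top")}
pickle.dump(d,open("im1.pkl","wb"))
a=d["scene"]["color"][140:240,190:320,::-1];b=d["top"]["color"][190:290,270:400,::-1]
cv2.imwrite("pics/near.png",cv2.resize(np.vstack([a,b]),None,fx=3,fy=3,interpolation=cv2.INTER_CUBIC))
o=arm.get_obs();p=o["ee_pos"];print(p,o["force"],o["grip_width"],o["clock"],o["tcp_rot"])
for n in d:
    T=np.linalg.inv(d[n]["world_from_camera"])
    for z in(p[2],80):
        q=T[:3]@[p[0],p[1],z,1]; print(n,z,d[n]["fx"]*q[0]/q[2]+d[n]["cx"],d[n]["fy"]*q[1]/q[2]+d[n]["cy"])
E
```

```text
[519.40598863 -10.52594162 126.24527186] [0.42696389 0.19454193 0.01925764] -0.0018459107870594255 2.2 [-4.76136445e-04  1.18053812e-01  9.93007067e-01  1.86922253e-04]
scene 126.2452718564419 284.98342884328633 166.67058487065054
scene 80 284.5900122592858 186.26101446244013
top 126.2452718564419 310.54106951850963 258.6405741710928
top 80 309.38773134652916 261.11031552045154
```

View pics/near.png

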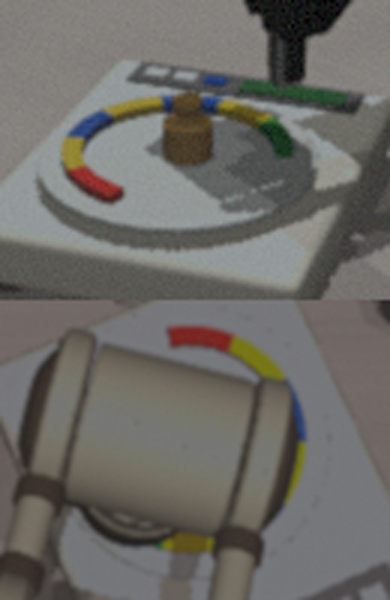

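The fingertips are where predicted in the scene view, at about (286,167), above the green tile. The weight is undisturbed. Descending gently to find contact.

Emit:
servo_tool([
  [0, 0, -0.015, 0],
  [0, 0, -0.03, 0],
  [0, 0, -0.038, 0],
  [0, 0, -0.041, 0],
  [0, 0, -0.043, 0],
  [0, 0, -0.044, 0],
  [0, 0, -0.044, 0],
  [0, 0, -0.044, 0],
])

```text
clock: 3.2
ee_pos: [520.1, -11.1, 82.6]
tcp_rot: [0.0, 0.118, 0.993, -0.0]
force: [-0.9, 0.9, 0.5]
grip_width: -0.002
gripper_force: 0.0
```

Emit:
servo_tool([
  [0, 0, -0.001, 0],
  [0, 0, -0.002, 0],
  [0, 0, -0.003, 0],
  [0, 0, -0.004, 0],
  [0, 0, -0.004, 0],
  [0, 0, -0.004, 0],
])

```text
clock: 3.95
ee_pos: [519.9, -11.1, 78.4]
tcp_rot: [-0.0, 0.118, 0.993, -0.0]
force: [-1.1, -0.1, 2.3]
grip_width: -0.003
gripper_force: 1.0
```

Emit:
servo_tool([
  [0, 0, -0.001, 0],
  [0, 0, -0.002, 0],
  [0, 0, -0.0025, 0],
  [0, 0, -0.0025, 0],
])

```text
clock: 4.45
ee_pos: [519.9, -11.1, 75.8]
tcp_rot: [0.0, 0.118, 0.993, -0.0]
force: [-1.4, 0.3, 3.5]
grip_width: 0.003
gripper_force: 1.7
```

```bash
python3 - <<'E'
from workcell import arm
import numpy as np
F=[]
for i in range(4):
    arm.get_image("scene"); o=arm.get_obs(); F.append(np.r_[o["force"],o["ee_pos"]])
print(np.mean(F,0).round(2))
c=np.array([575,-61.5]); a0=137.6
a=np.radians(np.arange(a0,365,7.1)); P=c+75*np.c_[np.cos(a),np.sin(a)]
for k in range(0,len(a)-1,8):
    print(((P[k+1:k+9]-P[k])/1000).round(3).tolist(), np.degrees(a[min(k+8,len(a)-1)]).round(1),P[min(k+8,len(a)-1)].round(1))
E
```

```text
[-1.3400e+00  2.5000e-01  3.9600e+00  5.1993e+02 -1.1070e+01  7.5850e+01]
[[-0.006, -0.007], [-0.011, -0.015], [-0.015, -0.024], [-0.017, -0.032], [-0.019, -0.042], [-0.02, -0.051], [-0.019, -0.06], [-0.017, -0.069]] 194.4 [502.4 -80.2]
[[0.003, -0.009], [0.007, -0.017], [0.012, -0.025], [0.018, -0.032], [0.024, -0.039], [0.032, -0.044], [0.04, -0.049], [0.048, -0.052]] 251.2 [ 550.8 -132.5]
[[0.009, -0.002], [0.018, -0.004], [0.027, -0.004], [0.037, -0.003], [0.046, -0.001], [0.054, 0.002], [0.063, 0.007], [0.07, 0.012]] 308.0 [ 621.2 -120.6]
[[0.007, 0.006], [0.013, 0.013], [0.018, 0.021], [0.023, 0.029], [0.026, 0.038], [0.028, 0.047], [0.029, 0.056], [0.029, 0.065]] 364.8 [649.7 -55.2]
```

About 4 mm and 4 N, which is what's wanted. Sweeping the first quarter.

Emit:
servo_tool([
  [-0.006, -0.007, 0, 0],
  [-0.011, -0.015, 0, 0],
  [-0.015, -0.024, 0, 0],
  [-0.017, -0.032, 0, 0],
  [-0.019, -0.042, 0, 0],
  [-0.02, -0.051, 0, 0],
  [-0.019, -0.06, 0, 0],
  [-0.017, -0.069, 0, 0],
])

```text
clock: 5.65
ee_pos: [502.7, -80.6, 75.6]
tcp_rot: [-0.0, 0.118, 0.993, 0.0]
force: [-1.2, 2.9, 3.5]
grip_width: -0.001
gripper_force: 1.8
```

Emit:
servo_tool([
  [0.003, -0.009, 0, 0],
  [0.007, -0.017, 0, 0],
  [0.012, -0.025, 0, 0],
  [0.018, -0.032, 0, 0],
  [0.024, -0.039, 0, 0],
  [0.032, -0.044, 0, 0],
  [0.04, -0.049, 0, 0],
  [0.048, -0.052, 0, 0],
])

```text
clock: 6.65
ee_pos: [551.4, -132.5, 75.8]
tcp_rot: [-0.0, 0.118, 0.993, -0.0]
force: [-2.6, 0.0, 4.1]
grip_width: -0.002
gripper_force: 1.8
```

```bash
python3 - <<'E'
from workcell import arm
import cv2,numpy as np
a=arm.get_image("scene")["color"][130:230,190:320,::-1]
cv2.imwrite("pics/mid.png",cv2.resize(a,None,fx=5,fy=5,interpolation=cv2.INTER_CUBIC))
o=arm.get_obs();print(o["ee_pos"],o["force"])
E
```

```text
[ 552.3731307  -132.91489312   76.05055686] [-0.92356139 -0.1605775   3.99628543]
```

View pics/mid.png

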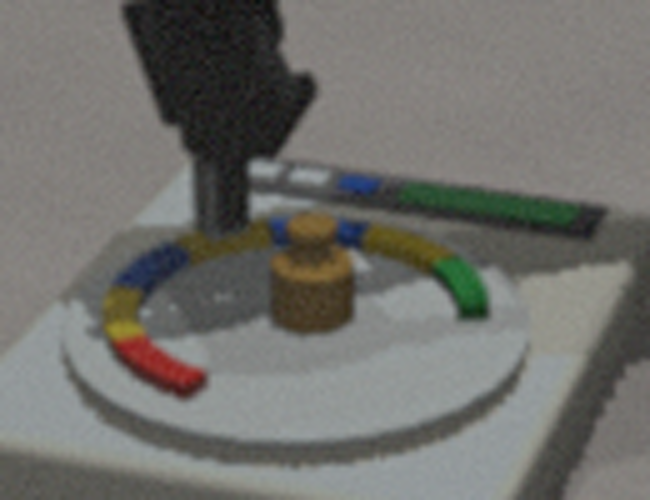

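The fingertip is on yellow tile 3, at crop (220,230). It may sit a few mm outward, so I'll check the centre with the rib's top outer edge in the first scene picture.

```bash
cat > e.py <<'E'
import cv2,pickle,numpy as np
from scipy.optimize import least_squares
from m import ray
d=pickle.load(open("im0.pkl","rb"))
for n,(x0,y0,x1,y1),cols in(("scene",(200,165,295,212),range(216,276)),("top",(295,190,385,280),range(0))):
    im=d[n];h=cv2.cvtColor(im["color"],cv2.COLOR_RGB2HSV);m=((h[...,1]>110)&(h[...,2]>40))
    if n=="scene":
        P=[];W=[]
        s=cv2.GaussianBlur(h[...,1],(3,3),0).astype(float)
        for u in cols:
            c=s[165:195,u]; i=np.argmax(c>105)
            if i>0: v=165+i-1+(105-c[i-1])/(c[i]-c[i-1]); P.append(ray(im,u,v,79.5))
        P=np.array(P)
        f=least_squares(lambda p:np.hypot(*(P-p).T)-82,[575,-61],loss="soft_l1");print(n,f.x.round(1),(np.hypot(*(P-f.x).T)-82).std())
    else:
        L=[ray(im,u,v,79.5) for v,u in np.argwhere(m) if x0<u<x1 and y0<v<y1]
        P=np.array(L);r=np.hypot(*(P-[575,-61]).T);P=P[(r>60)&(r<90)]
        f=least_squares(lambda p:np.hypot(*(P-p[:2]).T)-p[2],[575,-61,75]);print(n,f.x.round(1))
E
python3 e.py
```

```text
scene [577.4 -58.8] 12.300738130540916
top [574.4 -61.5  75.1]
```

Scene gives (577.4,-58.8), top (574.4,-61.5). I'll shift the rest by about +1.5 mm in x and y.

Emit:
servo_tool([
  [0.0095, -0.001, 0, 0],
  [0.0195, -0.0025, 0, 0],
  [0.0285, -0.0025, 0, 0],
  [0.0385, -0.0015, 0, 0],
  [0.0475, 0.0005, 0, 0],
  [0.0555, 0.0035, 0, 0],
  [0.0645, 0.0085, 0, 0],
  [0.0715, 0.0135, 0, 0],
])

```text
clock: 7.7
ee_pos: [623.2, -118.4, 75.9]
tcp_rot: [0.0, 0.118, 0.993, -0.0]
force: [-2.5, -1.3, 3.9]
grip_width: 0.0
gripper_force: 1.8
```

Emit:
servo_tool([
  [0.007, 0.006, 0, 0],
  [0.013, 0.013, 0, 0],
  [0.018, 0.021, 0, 0],
  [0.023, 0.029, 0, 0],
  [0.026, 0.038, 0, 0],
  [0.028, 0.047, 0, 0],
  [0.029, 0.056, 0, 0],
  [0.029, 0.065, 0, 0],
])

```text
clock: 8.7
ee_pos: [651.6, -53.0, 75.9]
tcp_rot: [0.0, 0.118, 0.993, -0.0]
force: [-0.1, -3.6, 3.4]
grip_width: -0.002
gripper_force: 1.8
```

```bash
python3 - <<'E'
from workcell import arm
import cv2,numpy as np
a=arm.get_image("scene")["color"][130:230,190:320,::-1]
cv2.imwrite("pics/end.png",cv2.resize(a,None,fx=5,fy=5,interpolation=cv2.INTER_CUBIC))
o=arm.get_obs();print(o["ee_pos"],o["force"])
E
```

```text
[651.54182303 -51.83610194  75.88983292] [-0.82290047 -0.19785684  3.97045531]
```

View pics/end.png

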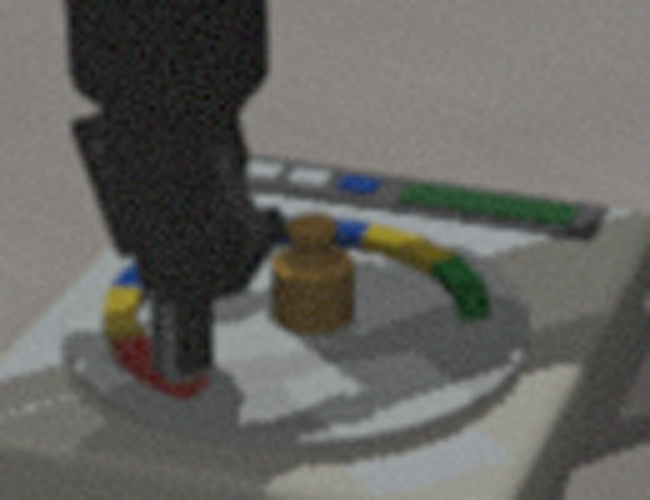

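The fingertips stand on the red tile near its end, crop (182,370), and the weight hasn't moved. Lifting away.

Emit:
servo_tool([
  [0, 0, 0.002, 0],
  [0, 0, 0.005, 0],
  [0, 0, 0.015, 0],
  [0, 0, 0.035, 0],
  [0, 0, 0.07, 0],
  [0, 0, 0.11, 0],
  [0, 0, 0.13, 0],
  [0, 0, 0.13, 0],
])

```text
clock: 9.75
ee_pos: [652.4, -53.9, 208.1]
tcp_rot: [0.002, 0.118, 0.993, -0.0]
force: [-0.4, -0.1, 0.3]
grip_width: 0.004
gripper_force: 0.0
```

Emit:
servo_tool([
  [-0.03, 0.03, 0.01, 0],
  [-0.06, 0.07, 0.02, 0],
  [-0.09, 0.12, 0.02, 0],
  [-0.12, 0.17, 0.02, 0],
  [-0.15, 0.22, 0.02, 0],
  [-0.18, 0.27, 0.02, 0],
  [-0.2, 0.3, 0.02, 0],
  [-0.2, 0.3, 0.02, 0],
])

```text
clock: 10.75
ee_pos: [449.0, 247.9, 223.7]
tcp_rot: [-0.002, 0.116, 0.993, -0.001]
force: [-0.8, -0.3, -0.3]
grip_width: -0.0
gripper_force: 0.0
```

```bash
python3 - <<'E'
from workcell import arm
import cv2,numpy as np
d={n:arm.get_image(n)["color"] for n in("scene","top")}
a=d["scene"][150:300,110:370,::-1];b=d["top"][120:340,220:440,::-1]
cv2.imwrite("pics/fin.png",np.hstack([cv2.resize(a,(440,254)),cv2.resize(b,(254,254))]))
E
```

```text
(no output)
```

View pics/fin.png

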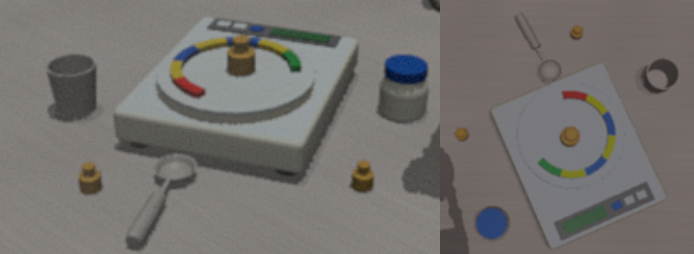

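The pan is up, the weight is standing at (240,55), and the cup, tub and spoon are in place. Handing in.

```bash
python3 -c "
from workcell import arm
print(arm.job_done())"
```

```text
the job is handed in; nothing more can be done
None
```

I ran the fingertips along the rib from the green end to the red end, pressing about 4 mm (about 4 N) at every reading, then lifted clear and handed the job in at about 11 s; the last picture shows the weight still standing and the cup, tub and spoon in place.

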